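# Level the three-point stage by its foot screws

### The job

The small aluminium levelling stage on the steel table is out of level. Turn its two foot screws, the upright round black knobs at two of its corners, one after the other until the bubble in each of the two small tube vials on the plate lies wholly between its two black lines, then let go.

Things in the scene. Friction and masses are not known exactly. Their poses are not given: they have to be found in the camera images.
- bubble_a (a joint): offset (m) of the pale bubble, 24 mm long, from the middle of tube vial A; positive toward screw A. Black lines 19 mm each side of the middle. The tube lies parallel to the stage edge from the plain foot to screw A. Screw A turned clockwise (from above) moves the bubble 16 mm per radian toward screw A; the plate's tilt is too small to see. Starts at +8 to +19 mm.
- bubble_b (a joint): the same for tube vial B, at right angles to tube A and parallel to the edge from the plain foot to screw B; positive toward screw B, +16 mm per radian that screw B is turned clockwise. Starts at -8 to -19 mm. Each screw moves only its own bubble. Both vials are low blocks, 96 x 28 mm, top 50 mm above the table.
- screw_a_grip (a point): grip point of foot screw A, on its upright axis 76 mm above the table: black knurled round knob, 37 mm across, side free from 55 to 88 mm (its top). Turns in place, stiffly (0.06 N m), 1.4 rad either way from level, stays where left. The fixed stage has a plate 176 x 216 mm (top 40 mm high, any yaw). Screw A is 176 mm from the plain foot (a low steel cap).
- screw_b_grip (a point): grip point of foot screw B, a knob like screw A, on its upright axis 76 mm above the table. It stands 136 mm from the plain foot, at the corner diagonally across the plate from screw A (222 mm apart); going round the plate anticlockwise from above come screw A, the plain foot, screw B, and a corner with no foot.

How it is judged:
By the outcome, as a careful person would: the job done as asked, in the order asked, and still so for the second after the job is handed in, with the robot touching nothing.
It also fails if it takes over 48 s, if anything falls off the work surface, if the arm or the gripper's body presses on something with over 40 N, if the wrist force passes 120 N, or if a joint passes its speed limit or range.

### The arm

A 6-joint arm with a two-finger parallel gripper is mounted at the origin on a cart in front of the work surface, level with it; the furniture and walls round the work are solid. World frame = base frame: x ahead of the robot, y to its left, z up, the work surface at z = 0. Lengths are in mm, angles in rad, forces in N, time in s.
With the tool pointing down it reaches from about 375 to 925 mm from the base axis. Payload 5.7 kg.
Tool frame: the origin (TCP) lies at the very end of the fingers, on their centre line; the grasp point (between the pads) lies 19 mm behind it; y points along the fingers, x is the direction in which the jaws open and shut, and the axes are right-handed (so a half turn about y gives the same grasp; the last joint's range is limited). The gripper opens to 85 mm and grips with 20 to 120 N. Pads are 22 mm wide; open, the fingers measure 114 mm over their backs; the gripper's body (76 mm by 85 mm) begins 54 mm behind the grasp point. The pads swing forward as they close: fully open they stand 13 mm farther back than shut.
Start: joints at [-1.4, 0.359, 1.51, -0, 1.272, -0.115], TCP at [169.14, -575.634, 231.267] pointing down, gripper open.
Joint ranges: [-2.97, 2.97], [-1.01, 2.36], [0.21, 2.38], [-0.96, 4.11], [0.2, 2.71], [-2.98, 2.98]. Speed limits (rad/s): [2.39, 2.39, 3.14, 3.14, 3.14, 3.14].

### API

Orientations are given as a unit quaternion [x, y, z, w].
In Python, from workcell import goto, move_straight, move_j, command_gripper, sleep, ik, state, read_camera, get_calibration, PlanningError, sign_off gives the robot as it stands. Calls block until the motion is done:
- goto(position, orientation): joint-space move of the TCP to a pose.
- move_straight(position, attitude=None, rate=150, until_force=None): straight line of the TCP; attitude=None keeps the orientation; rate is the mean speed in mm/s. With until_force (N) it stops when the force on the tool has changed by that much, and returns True; else False.
- move_j(angles): joint-space move.
- command_gripper(opening, effort=None): finger opening in mm; effort is the grip in N (None keeps the last); returns when the fingers have stopped.
- sleep(seconds).
- ik(position, orientation): joint angles nearest the present ones, or None.
- state(): the state.
- read_camera(name): name is "scene" or "top" or "wrist"; returns (picture, depth): 420x560x3 uint8, red, green, blue; 420x560 float32, mm along the optical axis (not along the pixel's ray), 0 where there is no reading.
- get_calibration(name): a dict with "fx", "fy", "cx", "cy" (pixels), "k1" (the pictures are not rectified: a ray, as slopes to the right and down, at radius r is drawn at 1 + k1 r^2 times it, then the intrinsics apply), "rvec" (rotation vector, rad) and "tvec" (3), from world to camera coordinates, as OpenCV has them. Camera axes: x right, y down, z forward; pixel columns grow to the right and rows downward; lengths in mm; the calibration is good to about 2 mm. A picture is of the moment at which its call begins: read the wrist's pose just before it. get_calibration takes no time and is no camera call; for the wrist camera it gives the pose at the moment of the call.
A pose or a line that the arm cannot do raises PlanningError and nothing moves.
- sign_off(): hands the job in, once; it reports no verdict.
The state is a dict: "clock": time; "qpos": joint angles; "dq": joint speeds; "tau": joint torques, N m; "tool_pos": TCP position; "eef_rot": TCP orientation; "wrist_force": force on the tool from outside, world axes, zero at the start; "torque": the same for the moment, N m; "finger_gap": finger opening in mm.
Only numpy, scipy, OpenCV 4.12 (cv2) and the standard library are available. Lean on these libraries where they do the work, as an engineer would, in place of code of your own. Each camera call takes 0.05 s, during which the arm holds its last target.

## Working session

There is one attempt and no reset: what is moved stays moved. The work goes in short steps, each a Python script; the robot and the scene stay as the last script left them, time stands still between calls to the robot, and variables do not carry over. Pictures are saved under pics/ and viewed, and the job is handed in when it is done.

```bash
ls; mkdir -p pics; python3 - <<'E'
from workcell import *
import cv2
s=state();print(s)
for n in ["scene","top","wrist"]:
    c=get_calibration(n);print(n,c)
    p,d=read_camera(n);cv2.imwrite(f"pics/{n}0.png",p[:,:,::-1])
    import numpy as np; np.save(f"pics/{n}0d.npy",d)
E
```

```text
pics
{'clock': 0.0, 'qpos': array([-1.40009732e+00,  3.59539961e-01,  1.51146511e+00,  1.24900253e-05,
        1.27251160e+00, -1.15096504e-01]), 'dq': array([-0.00076823, -0.00073851, -0.00017638, -0.00143472, -0.00067654,
       -0.00054562]), 'tau': array([-1.14086911e-04, -5.27617586e+01, -2.78616089e+01,  1.04276813e-05,
        1.33546462e-02,  6.16637885e-05]), 'tool_pos': array([ 169.03109029, -574.96483782,  230.42035307]), 'eef_rot': array([-0.56563815,  0.42418991, -0.42320733,  0.56657917]), 'wrist_force': array([-0.63203901,  0.19870023,  0.08474066]), 'torque': array([ 0.01524137,  0.02588435, -0.00623306]), 'finger_gap': 85.34781278386407}
scene {'fx': 487.94735069706365, 'fy': 487.94735069706365, 'cx': 283.70853253077433, 'cy': 213.92855667669934, 'k1': -0.1238419780052477, 'rvec': array([ 2.09865163, -0.57360772,  0.2733923 ]), 'tvec': array([-507.76496053,  235.89455496,  688.78451894])}
top {'fx': 506.95210348400065, 'fy': 506.95210348400065, 'cx': 278.2811883223685, 'cy': 209.6696057641492, 'k1': -0.12177944004006833, 'rvec': array([ 2.12609095, -2.12364901,  0.20104512]), 'tvec': array([-34.86915787, 600.65512989, 852.14793945])}
wrist {'fx': 353.1390435805069, 'fy': 353.1390435805069, 'cx': 278.25435961735764, 'cy': 206.6060759049859, 'k1': -0.059499689897254016, 'rvec': array([-2.32673643,  1.74127862,  0.25093618]), 'tvec': array([-599.51942155,  -35.08093219,  379.17452406])}
```

View pics/top0.png

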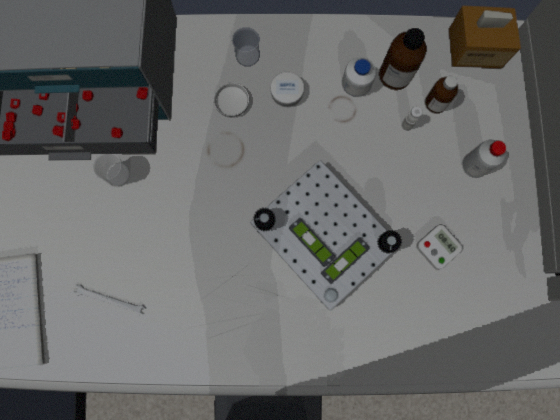

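View pics/scene0.png

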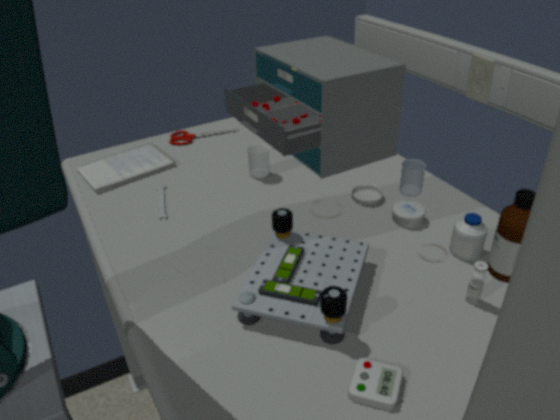

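View pics/wrist0.png

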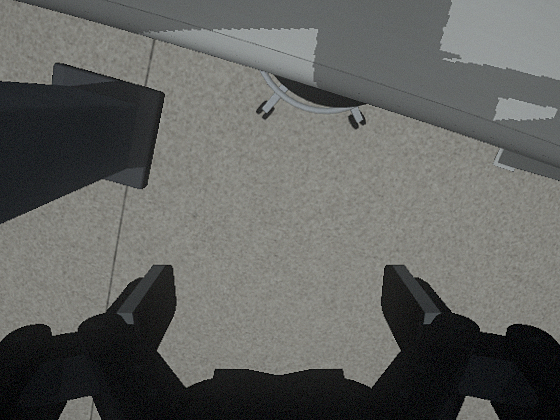

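```bash
cat > h.py <<'E'
import numpy as np, cv2
from workcell import *
def Rt(c): return cv2.Rodrigues(np.array(c["rvec"]))[0], np.array(c["tvec"])
def K(c): return np.array([[c["fx"],0,c["cx"]],[0,c["fy"],c["cy"]],[0,0,1.]]), np.array([c["k1"],0,0,0.])
def ray(c,uv):
    k,d=K(c); n=cv2.undistortPoints(np.array(uv,float).reshape(-1,1,2),k,d).reshape(-1,2)
    R,t=Rt(c); D=np.c_[n,np.ones(len(n))]@R; return -R.T@t, D
def onz(c,uv,z):
    C,D=ray(c,uv); z=np.broadcast_to(z,(len(D),)); return C+D*((z-C[2])/D[:,2])[:,None]
def proj(c,P):
    k,d=K(c); return cv2.projectPoints(np.array(P,float).reshape(-1,1,3),np.array(c["rvec"]),np.array(c["tvec"]),k,d)[0].reshape(-1,2)
E
python3 - <<'E'
from h import *
p=cv2.imread("pics/top0.png")
cv2.imwrite("pics/top0z.png",cv2.resize(p[155:315,240:420],None,fx=3.7,fy=3.7,interpolation=cv2.INTER_CUBIC))
p=cv2.imread("pics/scene0.png")
cv2.imwrite("pics/scene0z.png",cv2.resize(p[195:350,225:385],None,fx=3.7,fy=3.7,interpolation=cv2.INTER_CUBIC))
c=get_calibration("top")
P=onz(c,[(264,218),(389,240),(331,295)],[88,88,45]);print(P)
print([np.linalg.norm(P[i]-P[j]) for i,j in((0,1),(0,2),(1,2))])
E
```

```text
[[ 580.05579243   -9.51766356   88.        ]
 [ 541.86509444 -224.60622389   88.        ]
 [ 449.49480582 -127.49722012   45.        ]]
[np.float64(218.4527825333586), np.float64(181.14730743571872), np.float64(140.75307752542878)]
```

View pics/top0z.png

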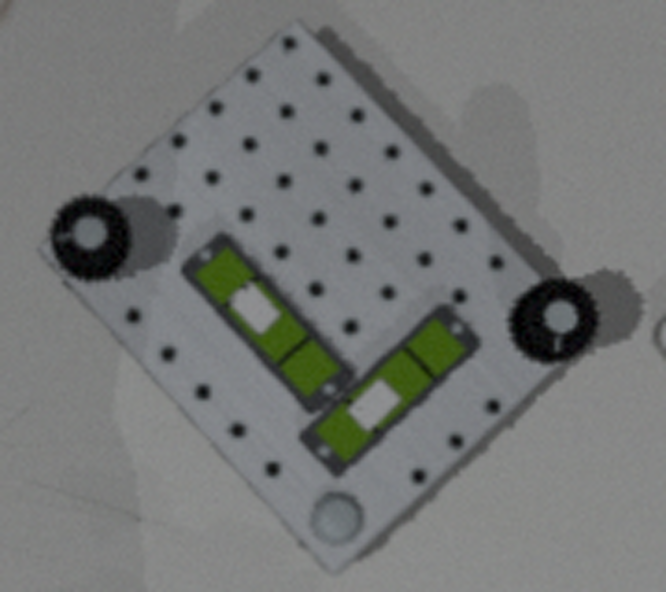

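View pics/scene0z.png

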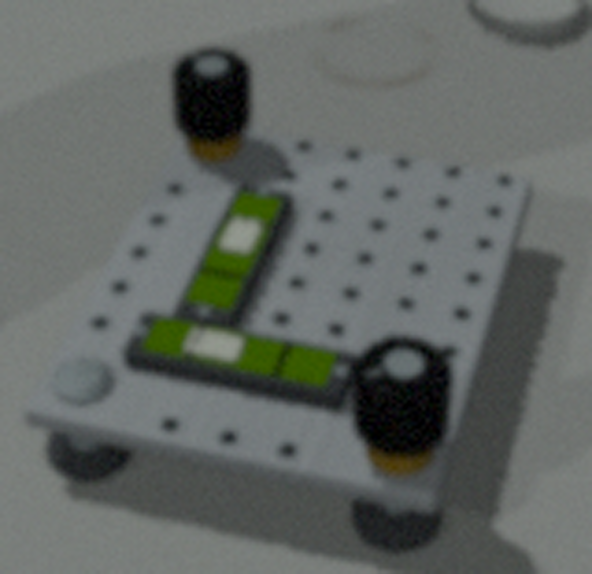

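```bash
cat >> h.py <<'E'
def bubbles(p,c,A,B,F,verbose=True):
    """p RGB; bubble offsets in green-bounded vials (plane z=50)"""
    hsv=cv2.cvtColor(p,cv2.COLOR_RGB2HSV)
    g=((hsv[:,:,0]>33)&(hsv[:,:,0]<60)&(hsv[:,:,1]>130)).astype(np.uint8)
    # restrict to stage area
    m=np.zeros_like(g); poly=proj(c,[np.r_[q,45] for q in (A[:2],F[:2],B[:2],A[:2]+B[:2]-F[:2])]).astype(np.int32)
    cv2.fillPoly(m,[poly],1); g&=m
    w=((hsv[:,:,1]<60)&(hsv[:,:,2]>150)).astype(np.uint8)&m
    ys,xs=np.nonzero(g); G=onz(c,np.c_[xs,ys],50.)[:,:2]
    ys,xs=np.nonzero(w); W=onz(c,np.c_[xs,ys],50.)[:,:2] if len(xs) else np.zeros((0,2))
    out={}
    ua=(A-F)[:2]/np.linalg.norm((A-F)[:2]); ub=(B-F)[:2]/np.linalg.norm((B-F)[:2])
    return G,W,ua,ub,g,w
E
python3 - <<'E'
from h import *
obs={}
# light disc on knob top, rough centres
for n,pts in (("top",[(264.9,218),(391.9,240.7)]),("scene",[(225+211/3.7,195+65/3.7),(225+404/3.7,195+362/3.7)])):
    p=cv2.imread(f"pics/{n}0.png"); c=get_calibration(n); hsv=cv2.cvtColor(p,cv2.COLOR_BGR2GRAY)
    for i,(u,v) in enumerate(pts):
        m=np.zeros(hsv.shape,np.uint8); cv2.circle(m,(round(u),round(v)),6,1,-1)
        w=np.where(m>0,np.clip(hsv.astype(float)-70,0,None),0)
        ys,xs=np.mgrid[:420,:560]; uv=((w*xs).sum()/w.sum(),(w*ys).sum()/w.sum())
        obs[n,i]=uv; print(n,"AB"[i],uv,onz(c,[uv],88.)[0])
p=cv2.cvtColor(cv2.imread("pics/top0.png"),cv2.COLOR_BGR2HSV)
for u,v in [(303,231),(309,238),(341,264),(325,251),(319,250),(350,250),(330,200)]: print(u,v,p[v,u])
for i in (0,1):
    r=[ray(get_calibration(n),[obs[n,i]]) for n in("top","scene")]
    M=0;b=0
    for C,D in r:
        d=D[0]/np.linalg.norm(D[0]);Q=np.eye(3)-np.outer(d,d);M=M+Q;b=b+Q@C
    print(np.linalg.solve(M,b))
E
```

```text
top A (np.float64(263.83004455760664), np.float64(217.50795671546786)) [580.9153442  -9.2196555  88.       ]
top B (np.float64(391.25136071251853), np.float64(240.2330529440871)) [ 541.45317311 -228.51351045   88.        ]
scene A (np.float64(281.6423611111111), np.float64(211.67708333333334)) [579.08139914  -8.17499523  88.        ]
scene B (np.float64(333.71085714285715), np.float64(292.8514285714286)) [ 539.02009253 -228.19182427   88.        ]
303 231 [ 40 232  87]
309 238 [135   4 144]
341 264 [ 90   4 141]
325 251 [ 42 200  92]
319 250 [ 44 169  59]
350 250 [ 43 161  49]
330 200 [105  12 127]
[579.88512727  -8.83244839  88.3470732 ]
[ 540.46522915 -228.08463697   87.55946267]
```

```bash
cat >> h.py <<'E'
A0=np.array([580.,-8.8]);B0=np.array([540.4,-228.2]);F0=np.array([449.5,-127.5])
def measure(p,c):
    """rectify top face z=50 about each vial at 0.5mm/px, profile along tube"""
    hsv=cv2.cvtColor(p,cv2.COLOR_RGB2HSV)
    ua=(A0-F0)/np.linalg.norm(A0-F0); ub=(B0-F0)/np.linalg.norm(B0-F0); res={}
    S=hsv[:,:,1].astype(float); V=hsv[:,:,2]
    ys,xs=np.nonzero((hsv[:,:,0]>33)&(hsv[:,:,0]<55)&(S>120)&(V>60)); P=onz(c,np.c_[xs,ys],50.)[:,:2]-F0
    a=P@ua;b=P@ub; ok=(a>0)&(a<180)&(b>0)&(b<140)
    ys2,xs2=np.nonzero((S<70)&(V>132));Q=onz(c,np.c_[xs2,ys2],50.)[:,:2]-F0; qa=Q@ua;qb=Q@ub
    return a[ok],b[ok],qa,qb
E
python3 - <<'E'
from h import *
p,d=cv2.imread("pics/top0.png")[:,:,::-1].copy(),0; c=get_calibration("top")
ua=(A0-F0)/np.linalg.norm(A0-F0); ub=(B0-F0)/np.linalg.norm(B0-F0)
# rectified map: cols along a (0..176), rows along b, 3px/mm
aa,bb=np.meshgrid(np.arange(-10,190,.33),np.arange(-10,150,.33))
P=F0+aa[...,None]*ua+bb[...,None]*ub
uv=proj(c,np.concatenate([P,np.full(aa.shape+(1,),50.)],-1)).reshape(aa.shape+(2,)).astype(np.float32)
r=cv2.remap(p,uv[...,0],uv[...,1],cv2.INTER_CUBIC)
cv2.imwrite("pics/rect0.png",r[:,:,::-1])
E
```

```text
(no output)
```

View pics/rect0.png

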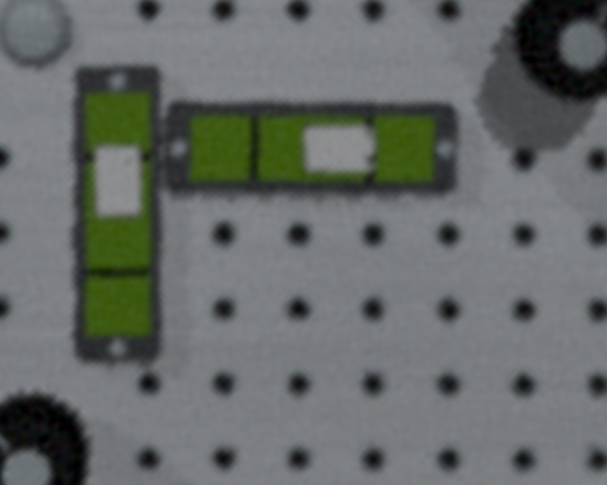

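```bash
python3 - <<'E'
from h import *
d=np.load("pics/top0d.npy"); c=get_calibration("top"); R,t=Rt(c)
def pt(u,v):
    C,D=ray(c,[(u,v)]); return (C+D[0]*d[v,u]).round()
for u,v in [(530,20),(535,100),(545,200),(550,265),(553,285),(555,300),(530,330),(500,380),(414,40),(490,155),(450,85),(440,247),(555,100),(540,30)]: print(u,v,pt(u,v))
# height map of everything >100mm
C,D=ray(c,np.mgrid[:560,:420].reshape(2,-1).T); z=d.T.reshape(-1); P=C+D*z[:,None]; P=P[(z>0)&(P[:,2]>60)]
for y in range(-700,700,50):
  row=""
  q=P[(P[:,1]>=y)&(P[:,1]<y+50)]
  for x in range(0,1100,50):
    w=q[(q[:,0]>=x)&(q[:,0]<x+50)]; row+=f"{int(w[:,2].max()) if len(w)>5 else 0:5d}"
  print(y,row)
E
```

```text
530 20 [ 977. -531.   86.]
535 100 [ 815. -530.   65.]
545 200 [ 619. -531.   59.]
550 265 [ 498. -530.   58.]
553 285 [ 462. -531.   62.]
555 300 [ 435. -535.   59.]
530 330 [ 380. -512.    1.]
500 380 [ 288. -449.   -3.]
414 40 [ 879. -268.  164.]
490 155 [ 691. -410.  103.]
450 85 [ 822. -346.  107.]
440 247 [ 537. -337.   17.]
555 100 [ 787. -530.  135.]
540 30 [ 937. -531.  118.]
-700     0    0    0    0    0    0    0    0    0    0    0    0    0    0    0    0    0    0    0    0    0    0
-650     0    0    0    0    0    0    0    0    0    0    0    0    0    0    0    0    0    0    0    0    0    0
-600     0    0    0    0    0    0    0    0    0    0    0    0    0    0    0    0    0    0    0    0    0    0
-550     0    0    0    0    0    0    0    0   81   90   98  107  114  127  136  149  165  180  196  194    0    0
-500     0    0    0    0    0    0    0    0    0    0    0    0    0    0    0    0    0    0  129  132   91    0
-450     0    0    0    0    0    0    0    0    0    0    0    0    0  123  123    0    0    0  124  133   90    0
-400     0    0 
[... 1817 characters left out ...]
    0    0
400     0    0    0    0    0    0    0    0    0    0    0    0    0  152   91  238  239  239  239    0    0    0
450     0    0    0    0    0    0    0    0    0    0    0    0    0  137  102  158  162    0    0    0    0    0
500     0    0    0    0    0    0    0    0    0    0    0    0    0    0    0    0    0    0    0    0    0    0
550     0    0    0    0    0    0    0    0    0    0    0    0    0    0    0    0    0    0    0    0    0    0
600     0    0    0    0    0    0    0    0    0    0    0    0    0    0    0    0    0    0    0    0    0    0
650     0    0    0    0    0    0    0    0    0    0    0    0    0    0    0    0    0    0    0    0    0    0
```

```bash
cat >> h.py <<'E'
from scipy.spatial.transform import Rotation as Ro
def q_yaw(th):
    # tool y down, x horizontal at angle th
    x=np.array([np.cos(th),np.sin(th),0]);y=np.array([0,0,-1.]);z=np.cross(x,y)
    return Ro.from_matrix(np.c_[x,y,z]).as_quat()
E
python3 - <<'E'
from h import *
s=state(); x=Ro.from_quat(s["eef_rot"]).as_matrix(); print(x.round(3))
th0=np.arctan2(x[1,0],x[0,0]);print(th0,s["qpos"][0],s["qpos"][5])
for X in (A0,B0):
  for th in np.arange(-3.1,3.1,.5):
    j=ik(np.r_[X,58.],q_yaw(th)); print(th.round(2),None if j is None else j.round(2))
print(ik([290,-380,230],s["eef_rot"]))
E
```

```text
[[ 0.282 -0.     0.959]
 [-0.959  0.001  0.282]
 [-0.001 -1.     0.   ]]
-1.2850337030694432 -1.4001243696117274 -0.11509385013671022
-3.1 [-0.13  0.53  1.72 -0.    0.88  2.97]
-2.6 [-0.13  0.53  1.72 -0.    0.88  2.47]
-2.1 [-0.13  0.53  1.72 -0.    0.88  1.97]
-1.6 [-0.13  0.53  1.72 -0.    0.88  1.47]
-1.1 [-0.13  0.53  1.72 -0.    0.88  0.97]
-0.6 [-0.13  0.53  1.72 -0.    0.88  0.47]
-0.1 [-0.13  0.53  1.72 -0.    0.88 -0.03]
0.4 [-0.13  0.53  1.72 -0.    0.88 -0.53]
0.9 [-0.13  0.53  1.72 -0.    0.88 -1.03]
1.4 [-0.13  0.53  1.72 -0.    0.88 -1.53]
1.9 [-0.13  0.53  1.72 -0.    0.88 -2.03]
2.4 [-0.13  0.53  1.72 -0.    0.88 -2.53]
2.9 None
-3.1 [-0.52  0.54  1.71 -0.    0.89  2.58]
-2.6 [-0.52  0.54  1.71 -0.    0.89  2.08]
-2.1 [-0.52  0.54  1.71 -0.    0.89  1.58]
-1.6 [-0.52  0.54  1.71 -0.    0.89  1.08]
-1.1 [-0.52  0.54  1.71 -0.    0.89  0.58]
-0.6 [-0.52  0.54  1.71 -0.    0.89  0.08]
-0.1 [-0.52  0.54  1.71 -0.    0.89 -0.42]
0.4 [-0.52  0.54  1.71 -0.    0.89 -0.92]
0.9 [-0.52  0.54  1.71 -0.    0.89 -1.42]
1.4 [-0.52  0.54  1.71 -0.    0.89 -1.92]
1.9 [-0.52  0.54  1.71 -0.    0.89 -2.42]
2.4 [-0.52  0.54  1.71 -0.    0.89 -2.92]
2.9 [-0.52  0.54  1.71 -0.    0.89  2.87]
[-1.06395137e+00  1.84468931e-01  1.76495725e+00  5.23040785e-04
  1.19352551e+00  2.20889445e-01]
```

```bash
python3 - <<'E'
from h import *
s=state()
move_straight([290,-380,230],rate=250)
goto([*A0,190.],q_yaw(-.1))
p,d=read_camera("wrist"); cv2.imwrite("pics/wrist1.png",p[:,:,::-1]); c=get_calibration("wrist")
print(proj(c,[[*A0,88],[*A0,60]]))
move_straight([*A0,58.],rate=100,until_force=12)
s=state();print(s["clock"],s["tool_pos"],s["wrist_force"])
p,d=read_camera("scene"); cv2.imwrite("pics/scene1.png",p[:,:,::-1])
p,d=read_camera("wrist"); cv2.imwrite("pics/wrist1b.png",p[:,:,::-1])
E
```

```text
[[276.62163279 204.53817675]
 [276.74711076 194.88301232]]
4.4583 [580.57867306  -8.86648044  58.62218135] [-0.44044614  0.92181405 -0.0695788 ]
```

View pics/wrist1.png

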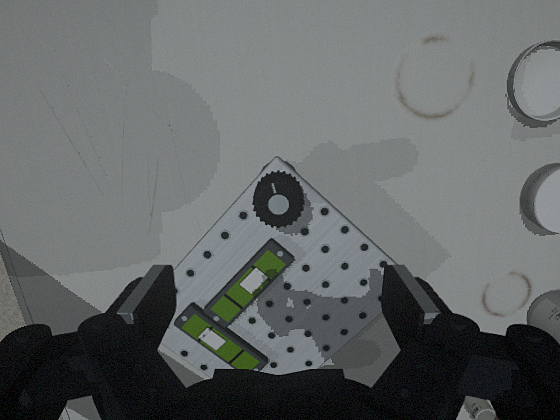

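View pics/wrist1b.png

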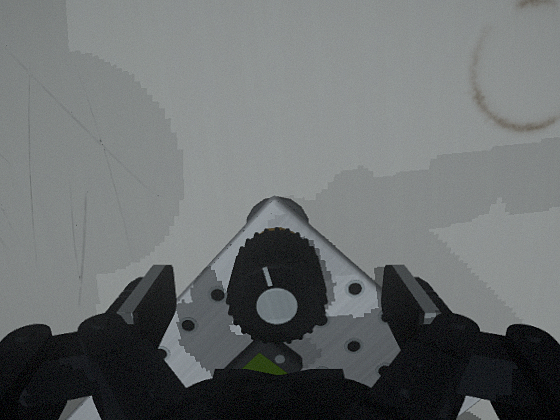

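View pics/scene1.png

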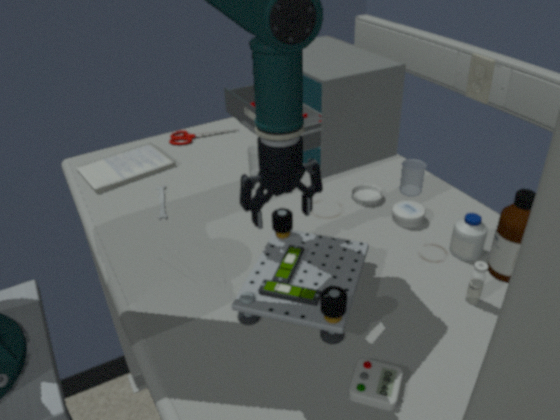

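```bash
python3 - <<'E'
from h import *
command_gripper(20,50)
s=state();print(s["clock"],s["finger_gap"],s["tool_pos"],s["wrist_force"],s["torque"])
q=s["qpos"].copy(); q[5]-=0.53; move_j(q)
s=state();print(s["clock"],s["finger_gap"],s["tool_pos"],s["wrist_force"],s["torque"])
for n in("top","scene","wrist"):
    p,d=read_camera(n); cv2.imwrite(f"pics/{n}2.png",p[:,:,::-1])
p=cv2.imread("pics/scene2.png")
cv2.imwrite("pics/scene2z.png",cv2.resize(p[195:350,225:385],None,fx=3.7,fy=3.7,interpolation=cv2.INTER_CUBIC))
E
```

```text
5.075 35.67429460508034 [579.89190114  -8.78143677  58.34770482] [-2.20632448  0.70452775  5.97985948] [-0.00133624  0.32684622 -0.00227131]
5.65 35.65969396157565 [580.09294315  -8.77241117  58.37521252] [-0.13240994  1.09422907  2.48908672] [0.02311154 0.00992344 0.05051163]
```

View pics/scene2z.png

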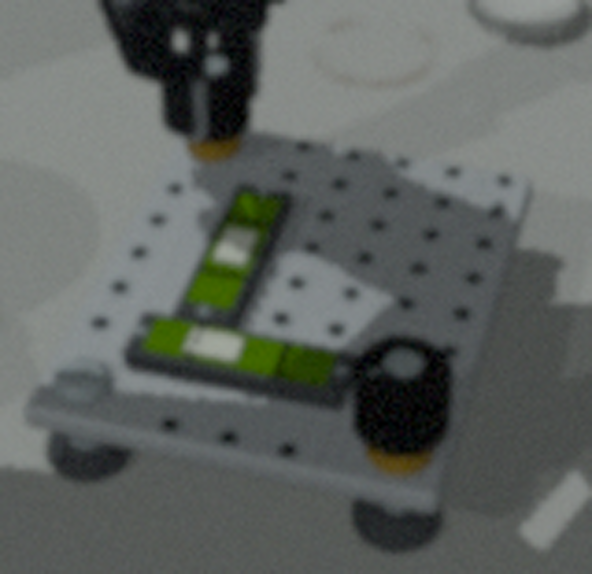

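View pics/wrist2.png

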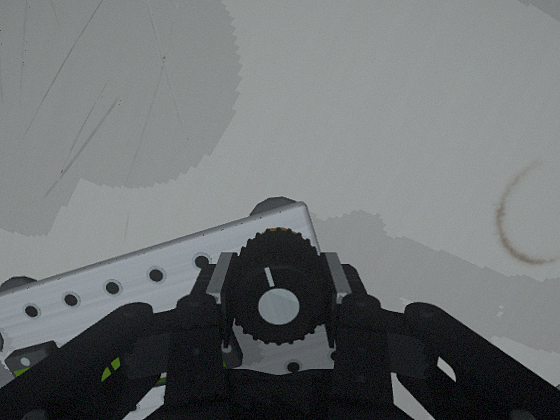

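```bash
cat >> h.py <<'E'
def rect(p,c,name):
    ua=(A0-F0)/np.linalg.norm(A0-F0); ub=(B0-F0)/np.linalg.norm(B0-F0)
    aa,bb=np.meshgrid(np.arange(-10,190,.33),np.arange(-10,150,.33))
    P=F0+aa[...,None]*ua+bb[...,None]*ub
    uv=proj(c,np.concatenate([P,np.full(aa.shape+(1,),50.)],-1)).reshape(aa.shape+(2,)).astype(np.float32)
    r=cv2.remap(p,uv[...,0],uv[...,1],cv2.INTER_CUBIC); cv2.imwrite(name,r[:,:,::-1])
E
python3 - <<'E'
from h import *
command_gripper(85)
move_straight([*A0,190.],rate=150)
c=get_calibration("wrist");p,d=read_camera("wrist"); rect(p,c,"pics/rect3w.png")
goto([*B0,190.],q_yaw(-.25))
c=get_calibration("wrist");p,d=read_camera("wrist"); cv2.imwrite("pics/wrist3.png",p[:,:,::-1]); rect(p,c,"pics/rect3wb.png")
print(proj(c,[[*B0,88],[*B0,60]]),state()["clock"])
E
```

```text
[[277.20312033 208.21990821]
 [277.31410645 198.27322248]] 8.3583
```

View pics/rect3w.png

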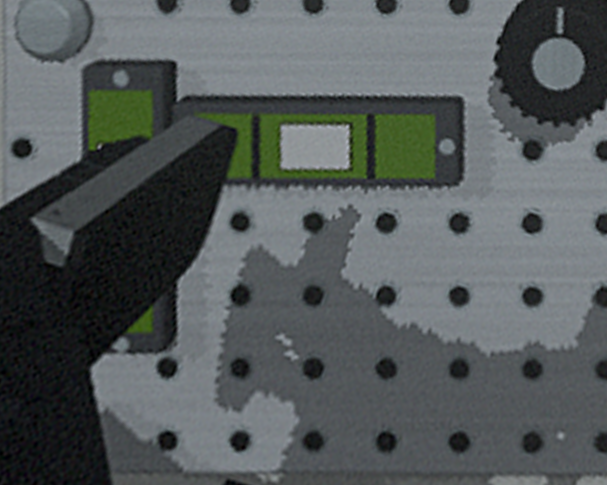

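View pics/wrist3.png

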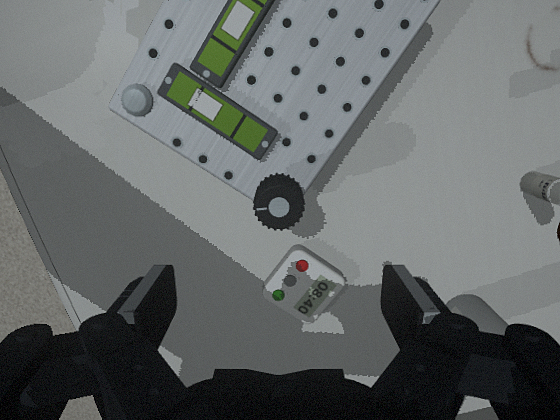

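View pics/rect3wb.png

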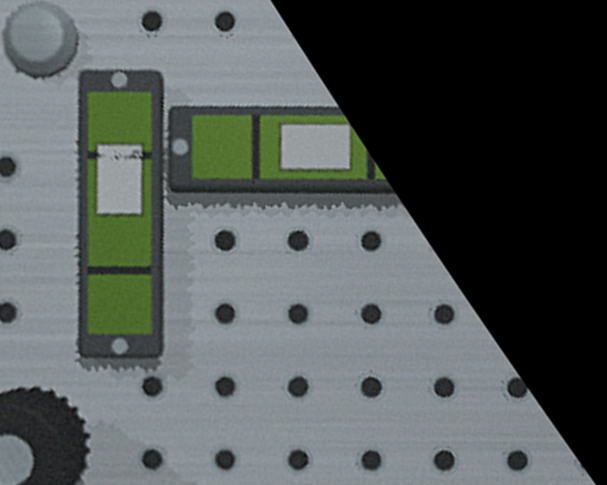

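```bash
python3 - <<'E'
from h import *
print(move_straight([*B0,58.],rate=100,until_force=12))
command_gripper(20,50)
s=state();print(s["clock"],s["finger_gap"],s["tool_pos"],s["wrist_force"],s["torque"])
q=s["qpos"].copy(); q[5]+=0.68; move_j(q)
s=state();print(s["clock"],s["finger_gap"],s["tool_pos"],s["wrist_force"],s["torque"])
command_gripper(85)
move_straight([*B0,190.],rate=150)
goto([430.,-110,280],q_yaw(-.2))
sleep(.3)
c=get_calibration("wrist");p,d=read_camera("wrist"); rect(p,c,"pics/rect4w.png");cv2.imwrite("pics/wrist4.png",p[:,:,::-1])
c=get_calibration("scene");p,d=read_camera("scene");cv2.imwrite("pics/scene4.png",p[:,:,::-1])
print(state()["clock"])
E
```

```text
False
10.3417 35.42011779194377 [ 540.26959271 -228.18105358   58.54765648] [-1.61573992  0.5191797   5.75083378] [ 0.09812543  0.35050689 -0.00657244]
11.0333 35.715410564087534 [ 539.71815893 -227.8494859    58.54009168] [-2.46653789  1.72478199  3.34882818] [ 0.17430532  0.41376153 -0.06576737]
13.7667
```

View pics/rect4w.png

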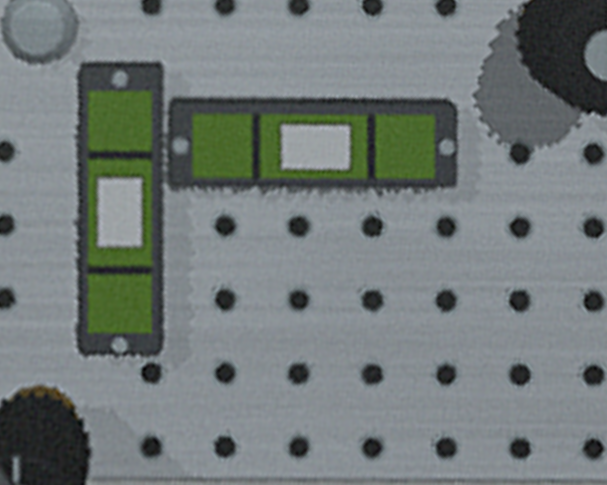

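View pics/scene4.png

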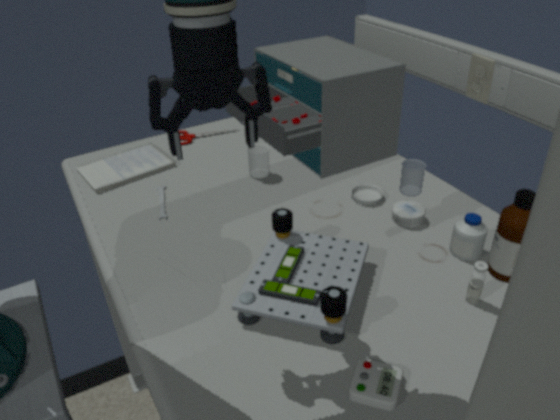

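Both bubbles sit centred between their lines: A spans columns 280–352 between lines at 257 and 371, and B spans rows 176–248 between lines at 155 and 270. The gripper is clear of everything.

```bash
python3 -c "
from workcell import *
sign_off();print(state()['clock'])"
```

```text
the job is handed in; nothing more can be done
the job is handed in; nothing more can be done
```

The stage is level on both vials and the job is handed in. I turned screw A about 0.53 rad anticlockwise, let go, then turned screw B about 0.68 rad clockwise and let go.

- **Bubbles:** in the last wrist-camera picture, with the gripper open and clear, both bubbles lay wholly between their lines. Each was within about 1 mm of centre, against the roughly 7 mm allowed, and bubble A had not moved since its screw was set.
- **Limits:** the last clock reading was 13.8 s, shortly before hand-in. The wrist-force readings I took stayed under 7 N, but I sampled it only at a few moments. The scene picture showed nothing knocked over or out of place.

No check failed or disagreed.

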